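# Set the router-fence hold-down to a sliding fit

### The arm

A 7-joint arm with a two-finger parallel gripper is mounted at the origin on the work surface. World frame = base frame: x ahead of the robot, y to its left, z up, the work surface at z = 0. Lengths are in m, angles in rad, forces in N, time in s.
With the tool pointing down it reaches from about 0.4 to 0.85 m from the base axis. Payload 4.5 kg.
Tool frame: the origin (TCP) lies between the finger pads, 19 mm behind the fingertips; this is the grasp point; y points along the fingers, x is the direction in which the jaws open and shut, and the axes are right-handed (so a half turn about y gives the same grasp; the last joint's range is limited). The gripper opens to 88 mm and grips with 3 to 60 N. Pads are 18 mm wide; open, the fingers measure 123 mm over their backs; the gripper's body (75 mm by 187 mm) begins 45 mm behind the grasp point.
Start: joints at [-1.235, 0.689, -0.195, 1.565, 0.157, 0.902, -0.215], TCP at [0.186, 0.597, 0.257] pointing down, gripper open.
Joint ranges: [-3.01, 3.01], [-0.46, 2.08], [-1.47, 1.51], [0.13, 2.56], [-1, 4.14], [0.04, 2.09], [-2.66, 2.66]. Speed limits (rad/s): [2.57, 2.57, 3.14, 3.14, 3.14, 3.14, 3.14].

### API

Orientations are given as a unit quaternion [x, y, z, w].
In Python, from rig import r gives the robot as it stands. The module is installed in compiled form; this text tells all that it offers.
- The arm moves only by the tool servo_tool, never from a script. Its argument "series" is text: rows parted by semicolons, each of 7 numbers parted by spaces: the turn, a rotation vector about the tool's x, y, z in degrees, then the shift along the tool's x, y, z in m, then the opening, from 0 (shut) to 1 (fully open). A call has 1 to 20 rows; each row shifts and turns the commanded pose from where the row before left it, along the tool's axes as they then stand; what a row does not reach is not made up. A row lasts 1/8 s, in which the tool goes at most 62.5 mm and 10.7 degrees, less where a joint would pass 70% of its speed; a pose out of reach is approached as far as the arm can. A call is refused whole if a number of a shift passes 0.0625 or a number of a turn 10.7, either way. A call with a gripper value outside its range is refused whole. The fingers move at their own pace and stop on an object; the grip force is fixed at half the most. Time passes only in rows, so rows that do not move let the fingers close. It gives the time, the measured TCP pose, the force and the opening at its end, in the units of the state.
- r.state(): the state, without advancing time (a new reading comes with each control period).
- r.capture(name): name is "side" or "top" or "wrist"; returns a dict with "pixels" (400x640x3 uint8, red, green, blue), "z_map" (400x640 float32, m along the optical axis (not along the pixel's ray), 0 where there is no reading), "K" (3x3 intrinsics, pixels), "dist_coeffs" ([k1, k2, p1, p2, k3] as OpenCV has them; the pictures are not rectified), "pose" (4x4, takes a point from camera to world coordinates). Camera axes: x right, y up, looking along -z (the intrinsics and any distortion apply to the point x, -y, -z); pixel columns grow to the right and rows downward; lengths in m; the calibration is good to about 2 mm. A picture is of the moment at which its call begins.
- r.finish_job(): hands the job in, once; it reports no verdict.
The state is a dict: "clock": time; "joints": joint angles; "joint_vel": joint speeds; "tau": joint torques, N m; "tcp_pos": TCP position; "eef_rot": TCP orientation; "wrist_force": force on the tool from outside, world axes, zero at the start; "moment": the same for the moment, N m; "opening": finger opening in m.
Only numpy, scipy, OpenCV 4.12 (cv2) and the standard library are available. Lean on these libraries where they do the work, as an engineer would, in place of code of your own. Each camera call takes 0.05 s, during which the arm holds its last target.

### The job

Take the orange spring clamp off its rack and clip it down over the top of the router fence and the wooden rail standing against it, so that it pinches the rail to the fence, and let go of it. Then turn the hold-down's red thumbscrew clockwise until its pad seats on the rail, and back it off a quarter turn so the rail will slide under it. Finish still gripping the thumbscrew there, holding it still while a workmate nips up the lock nut; leave the clamp on, the rail in place and the other things on the bench alone.

Things in the scene. Friction and masses are not known exactly. Their poses are not given: they have to be found in the camera images.
- station: Router station, fixed: grey board 280 (x) x 460 (y) x 18 mm on the bench; origin under its centre, z up, x to the far side. The steel hold-down stands behind the fence at y = -90 mm; its arm (32 mm wide, top 126 mm, boss top 131 mm above the bench) reaches forward over the rail. Behind the fence: foot (x 35 to 95, top 33 mm), black dust hood (|y| < 39 mm, top 75 mm).
- fence_top (a point): Middle of the wooden fence's top edge, 78 mm above the bench; axes as the station's. The fence runs along y: two upright faces 15 mm thick (x), from y = 30 to 220 and from -220 to -30 mm, either side of the router bit's mouth. On its foot behind it stand black knobs (y = +-187, 48 mm behind this point, top 63 mm above the bench) and end braces (|y| > 208 mm).
- clip_spot (a point): A good place for the clamp: middle of the clear left-hand stretch of the fence (clear for 45 mm either way along y), midway through the 30 mm of fence and rail together, at the height of the rail's top edge (83 mm above the bench). Axes as the station's; the fence runs along y.
- rail: Brown wooden rail, loose, 15 (x) x 380 (y) x 65 (z) mm, about 0.19 kg, standing on edge on the board along the fence's robot-side face (gap under 1 mm). Origin: centre of its underside; z up. Its top is 83 mm above the bench, 5 mm higher than the fence; it may be shifted up to 15 mm along the fence.
- clamp: Spring clamp, orange handles and jaw tips, 140 g, 106 mm tall; starts clipped upright, handles up, over the rack's 30 mm batten. Origin on its hinge pin; x along the pin and the edge, y the way the jaws open, z up to the handles. This body is the half on -y. Jaw tips reach 50 mm below the pin, the bridge 6 mm. On the rack the pin is 12 mm above the batten; clip it as high above the rail.
- clamp_grip (a point): Where to put the TCP to grip the clamp from above: between the handles, 47 mm above the pin, axes as the clamp's. Handle tops are 9 mm higher, 20 mm wide (x). Squeeze along y: the handles are 65 mm over their outsides at the top when the jaws hold 30 mm, 40 mm and parallel when squeezed to their stop, which takes 15 N (grip with 40 N). This half tilts 0.22 rad when squeezed.
- clamp_jaw (a joint): Hinge of the clamp's other half, rad: 0 when the jaws hold 30 mm (rack batten, or fence and rail together), 0.44 squeezed fully open (jaw gap 48 mm), -0.6 shut on nothing. Sprung shut, about 13 N at the jaws.
- rack: Clamp rack, fixed: plywood foot 360 (x) x 110 (y) x 18 mm with an upright batten 30 mm thick (y) along x, top 78 mm above the bench. Origin under its centre. A blue clamp, to be left there, is clipped at x = -125 mm.
- thumbscrew (a joint): Turn of the thumbscrew, rad: 0 = pad seated hard on the rail (a firm stop), growing as it is unscrewed, anticlockwise seen from above; a quarter turn off the seat is 1.57. Starts at 2.0 to 3.4. The screw climbs 3 mm per turn; drag is a light 0.06 N m until it seats, and it stays where it is left.
- wing: Red thumb bar on top of the screw: 46 (x) x 13 (y) x 22 (z) mm, vertical axis through its middle, a white dot near its +x end. Origin at the middle of its underside, 166 mm above the bench when seated; z up, turning with the screw.
- screw_grip (a point): Middle of the thumb bar, on the screw's axis, 177 mm above the bench when seated; axes as the bar's. Grip the bar's 13 mm thickness (along its y) from above with the TCP here or a few mm higher: the fingertips then clear the brass lock nut (21 mm across, top 147 mm when seated).
- pad: Round rubber-faced pad, 26 mm across, 10 mm thick, under the hold-down arm; goes up and down with the screw and does not turn. Origin at the centre of its underside, over the rail's top edge.
- push_block: Yellow push block, 75 x 180 x 72 mm with black handle, lying on the grey board. Leave it alone.
- pencil: Red carpenter's pencil, 12 x 162 x 8 mm, lying on the grey board. Leave it alone.
- tape_measure: Yellow tape measure, 70 x 34 x 60 mm, on the bench to the right. Leave it alone.
- glue: White glue bottle, 60 mm across, 170 mm tall, on the bench to the right. Leave it alone.
- screw_jar: Amber jar of screws, 70 mm across, 85 mm tall, on the bench to the right. Leave it alone.
- screwdriver: Green-handled screwdriver, 200 mm long, on the bench to the left. Leave it alone.

How it is judged:
On the way, in this order (a step that is already met when the one before it is completed fails the run):
1. the spring clamp is clipped over fence and rail, well down, and let go (value of joint clamp_jaw between -0.15 and 0.15 rad and contact force between clamp and station above 2 N and contact force between clamp and rail above 2 N and z of clamp in the frame of station below 0.113 m and angle between clamp's own z axis and vertical below 0.3 rad and contact force between the fingers and clamp below 0.3 N and angle between rail's own z axis and vertical below 0.06 rad and z of rail in the frame of station below 0.021 m and x of rail in the frame of station between 0.008 and 0.016 m), for 0.3 s.
2. the thumbscrew is turned in until the pad seats on the rail (value of joint thumbscrew below 0.08 rad and contact force between pad and rail above 1 N and value of joint clamp_jaw between -0.15 and 0.15 rad and contact force between clamp and station above 2 N and contact force between clamp and rail above 2 N and z of clamp in the frame of station below 0.113 m and angle between clamp's own z axis and vertical below 0.3 rad), for 0.1 s.
At the end, for the whole second after the job is handed in: Thumbscrew still, a quarter turn (within 15 degrees) off its seat, gripped (over 3 N), pad clear of the rail; clamp still pinching fence and rail (over 2 N each), upright within 17 degrees, pin at most 30 mm above the rail, not touched; rail upright on the board against the fence (all of step 1 and value of joint thumbscrew between 1.31 and 1.83 rad and velocity of joint thumbscrew between -0.05 and 0.05 rad/s and contact force between the fingers and wing above 3 N and contact force between pad and rail below 0.1 N); the arm keeps its last pose, push and grip.
It fails at once if one of the bystanders (push block, pencil, tape measure, glue, screw jar, screwdriver) is moved by more than 20 mm (distance of any of push_block, pencil, tape_measure, glue, screw_jar, screwdriver from where it was at the start of the episode above 0.02 m).
It also fails if it takes over 61 s, if anything falls off the work surface, if the arm or the gripper's body presses on something with over 40 N, if the wrist force passes 120 N, or if a joint passes its speed limit or range.

## Working session

There is one attempt and no reset: what is moved stays moved. The work goes in short steps, Python scripts to look and compute and a tool call to move; the robot and the scene stay as the last step left them, time stands still between calls to the robot, and variables do not carry over. Pictures are saved under pics/ and viewed, and the job is handed in when it is done.

Besides the shell and the picture viewer there is one more tool, called after ">>>" as a command line: name --argument value ..., lists and objects as JSON in quotes. servo_tool: Moves the arm, as the interface text tells. Its arguments: {"type":"object","properties":{"series":{"type":"string"}},"required":["series"]}

```bash
mkdir -p pics
cat > h.py <<'E'
import numpy as np, cv2
from rig import r
from scipy.spatial.transform import Rotation as R
def grab(n,tag):
    c=r.capture(n); cv2.imwrite(f'pics/{tag}.png',c['pixels'][:,:,::-1]); np.savez(f'pics/{tag}.npz',**{k:np.array(v) for k,v in c.items()}); return c
def load(tag): return dict(np.load(f'pics/{tag}.npz'))
def rays(c,uv):
    p=cv2.undistortPoints(np.array(uv,float).reshape(-1,1,2),c['K'],c['dist_coeffs']).reshape(-1,2)
    d=np.c_[p[:,0],-p[:,1],-np.ones(len(p))]
    return c['pose'][:3,3], d@c['pose'][:3,:3].T
def onplane(c,uv,z):
    o,d=rays(c,uv); return o+d*((z-o[2])/d[:,2])[:,None]
def depthpts(c,uv):
    uv=np.array(uv).reshape(-1,2); o,d=rays(c,uv); z=c['z_map'][uv[:,1].astype(int),uv[:,0].astype(int)]
    return o+d*z[:,None]
def proj(c,P):
    P=np.array(P,float).reshape(-1,3); q=(P-c['pose'][:3,3])@c['pose'][:3,:3]
    q=q*[1,-1,-1]
    return cv2.projectPoints(q,np.zeros(3),np.zeros(3),c['K'],c['dist_coeffs'])[0].reshape(-1,2)
E
python3 - <<'E'
from h import *
print(r.state())
for n in ['side','top','wrist']:
    c=grab(n,n+'0'); print(n,c['pose'].round(3).tolist(),c['K'].tolist(),c['dist_coeffs'])
E
```

```text
{'clock': 0.0, 'joints': array([-1.23518823,  0.68999672, -0.19448656,  1.56633839,  0.157261  ,
        0.90247469, -0.21510662]), 'joint_vel': array([-0.00048146,  0.0002568 ,  0.00136339,  0.00187602,  0.00073643,
       -0.00033   ,  0.00082584]), 'tau': array([ 8.43872222e-04, -5.27572632e+01, -1.26657967e+00, -1.53429186e+01,
       -5.25748206e-02,  6.59547601e-03,  1.80245788e-04]), 'tcp_pos': array([0.18565217, 0.59616894, 0.25660284]), 'eef_rot': array([ 0.56989287,  0.41866424, -0.41965709, -0.56906089]), 'wrist_force': array([0.35575632, 0.03294916, 0.15186952]), 'moment': array([-0.03937947, -0.02241387, -0.03436463]), 'opening': 0.0879475359512045}
side [[0.923, 0.294, -0.247, 0.14], [-0.384, 0.7, -0.602, -0.781], [-0.004, 0.651, 0.759, 1.181], [0.0, 0.0, 0.0, 1.0]] [[458.33780445239825, 0.0, 321.45245585279565], [0.0, 458.33780445239825, 199.1364549609625], [0.0, 0.0, 1.0]] [-0.11380128  0.          0.          0.          0.        ]
top [[0.016, 0.986, -0.164, 0.279], [-1.0, 0.017, 0.004, 0.059], [0.007, 0.164, 0.986, 1.466], [0.0, 0.0, 0.0, 1.0]] [[399.1067895167236, 0.0, 316.3040144868323], [0.0, 399.1067895167236, 196.29528291101025], [0.0, 0.0, 1.0]] [-0.0329204  0.         0.         0.         0.       ]
wrist [[0.297, -0.918, -0.262, 0.117], [0.955, 0.285, 0.084, 0.616], [-0.003, -0.275, 0.961, 0.384], [0.0, 0.0, 0.0, 1.0]] [[357.76533119179476, 0.0, 317.02403249786346], [0.0, 357.76533119179476, 198.88947297342432], [0.0, 0.0, 1.0]] [-0.05438351  0.          0.          0.          0.        ]
```

View pics/top0.png

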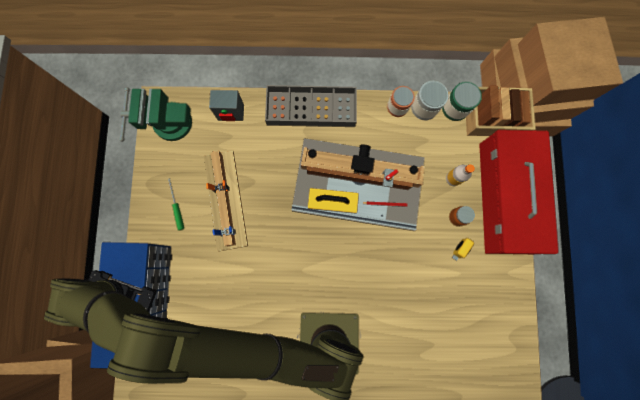

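View pics/side0.png

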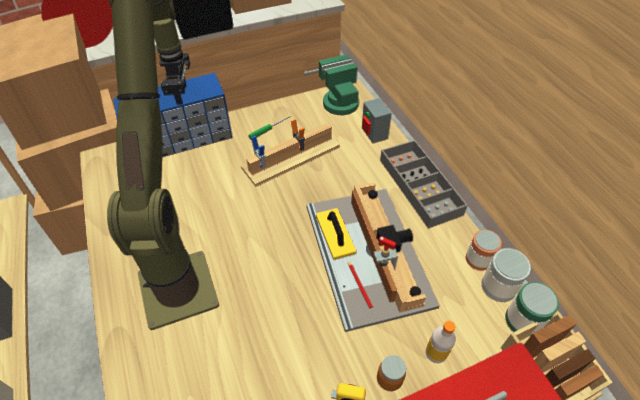

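View pics/wrist0.png

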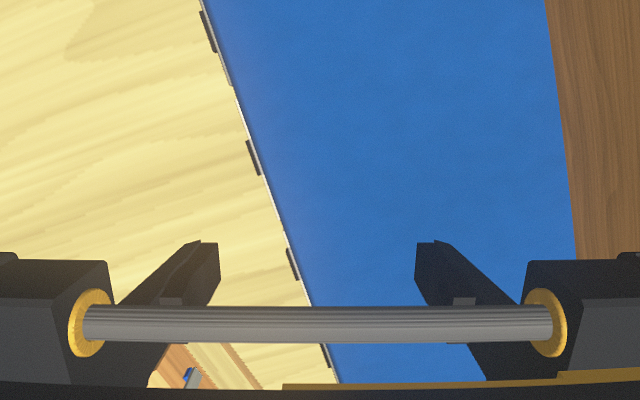

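Run:
```python
from h import *
s=r.state(); print(R.from_quat(s['eef_rot']).as_matrix().round(3))
```

```text
[[ 0.297 -0.    -0.955]
 [ 0.955 -0.001  0.297]
 [-0.001 -1.    -0.   ]]
```

Run:
```python
from h import *
t=cv2.imread('pics/top0.png'); s=cv2.imread('pics/side0.png')
cv2.imwrite('pics/t_rack.png',cv2.resize(t[140:260,160:260],None,fx=5,fy=5,interpolation=cv2.INTER_CUBIC)[:600])
cv2.imwrite('pics/t_st.png',cv2.resize(t[130:240,285:435],None,fx=5,fy=5,interpolation=cv2.INTER_CUBIC))
cv2.imwrite('pics/s_st.png',cv2.resize(s[110:190,235:350],None,fx=6,fy=6,interpolation=cv2.INTER_CUBIC))
```

```text
(no output)
```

View pics/t_rack.png

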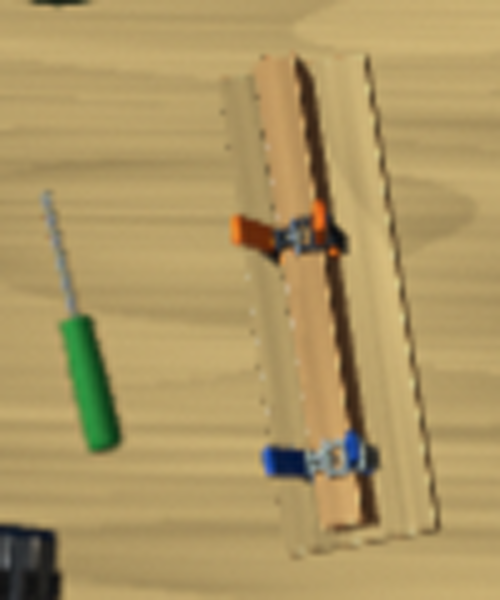

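View pics/t_st.png

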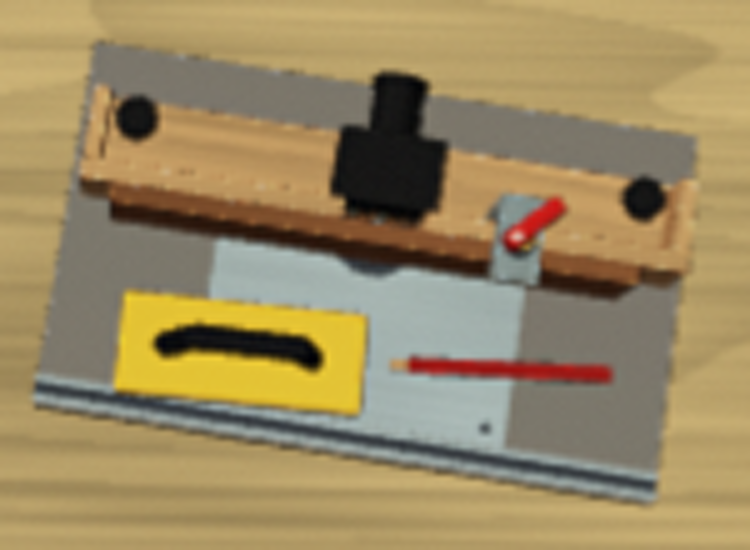

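View pics/s_st.png

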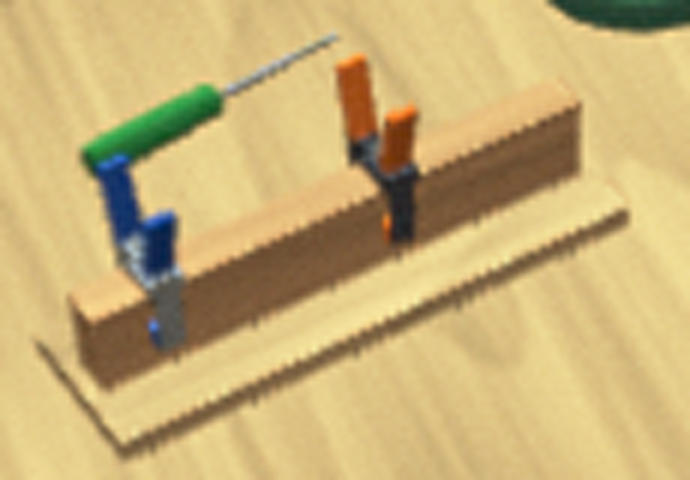

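Run:
```python
from h import *
c=load('top0')
f=lambda L,o:[(o[0]+u/5,o[1]+v/5) for u,v in L]
b=onplane(c,f([(262,57),(297,57),(322,527),(360,525)],(160,140)),.078); print('batten',b.round(4))
ff=onplane(c,f([(367,57),(438,528),(292,556),(222,78)],(160,140)),.018); print('foot',ff.round(4), ff.mean(0))
s=onplane(c,f([(95,40),(697,135),(655,500),(33,402)],(285,130)),.018); print('station',s.round(4),s.mean(0))
for a,b2 in [(0,1),(3,2),(0,3),(1,2)]:
    d=s[b2]-s[a]; print(np.linalg.norm(d), np.degrees(np.arctan2(d[1],d[0])))
d=ff[0]-ff[1]; print(np.linalg.norm(d),np.degrees(np.arctan2(d[1],d[0])));d=ff[3]-ff[2]; print(np.linalg.norm(d),np.degrees(np.arctan2(d[1],d[0])))
def masks(tag):
    c=load(tag); hsv=cv2.cvtColor(c['pixels'],cv2.COLOR_RGB2HSV)
    H,S,V=[hsv[...,i].astype(int) for i in range(3)]
    return c,(H>5)&(H<16)&(S>200)&(V>150)
for tag in ['top0','side0']:
    c,m=masks(tag)
    n,l,st,ce=cv2.connectedComponentsWithStats(m.astype(np.uint8))
    for i in range(1,n):
        if st[i,4]>3: 
            ys,xs=np.nonzero(l==i); P=depthpts(c,np.c_[xs,ys]); print(tag,st[i],ce[i].round(1),np.median(P,0).round(4),P.max(0).round(3))
```

```text
batten [[0.6669 0.4289 0.078 ]
 [0.6673 0.4037 0.078 ]
 [0.3323 0.3678 0.078 ]
 [0.3342 0.3415 0.078 ]]
foot [[0.6849 0.366  0.018 ]
 [0.3354 0.2974 0.018 ]
 [0.3135 0.4017 0.018 ]
 [0.667  0.4739 0.018 ]] [0.5002024 0.3847535 0.018    ]
station [[ 0.7416  0.1025  0.018 ]
 [ 0.676  -0.3509  0.018 ]
 [ 0.4014 -0.3122  0.018 ]
 [ 0.4659  0.1421  0.018 ]] [ 0.57121461 -0.10463207  0.018     ]
0.45814456910415574 -98.22817610436203
0.4588422256233876 -98.08063562144616
0.2785486611861382 171.83203819240262
0.27736872186454353 171.97609472783535
0.35624470325646995 11.10553948037147
0.3608030565402285 11.54979189632288
top0 [466 165   8   7  46] [469.5 168.1] [ 0.5995 -0.4595  0.1702] [ 0.61  -0.448  0.175]
top0 [223 180   2   6  11] [223.5 182.7] [0.5386 0.3679 0.1454] [0.549 0.37  0.149]
top0 [207 184   1   4   4] [207.  185.5] [0.5291 0.4213 0.1483] [0.533 0.423 0.15 ]
side0 [292 120   5  12  44] [294.1 125.4] [0.5276 0.4139 0.1205] [0.534 0.424 0.146]
side0 [300 128   4   3   5] [301.2 129. ] [0.5371 0.3648 0.1403] [0.545 0.369 0.144]
side0 [444 322  11  10  82] [448.9 326.4] [ 0.5955 -0.4645  0.1689] [ 0.608 -0.453  0.174]
```

>>> servo_tool --series "0 -9.5 0 0 0 0 1; 0 -9.5 0 0 0 0 1; 0 -9.5 0 0 0 0 1; 0 0 0 0 0 0 1; 0 0 0 0 0 0 1"

```text
clock: 0.78
tcp_pos: [0.1858, 0.5967, 0.2573]
eef_rot: [-0.45, -0.546, 0.546, 0.449]
wrist_force: [0.2, -0.6, -0.5]
opening: 0.0878
```

```bash
cat >> h.py <<'E'
def need(target, ang=None):
    s=r.state(); M=R.from_quat(s['eef_rot']).as_matrix()
    d=np.array(target)-s['tcp_pos']; print('t',s['clock'],'tcp',s['tcp_pos'].round(4),'toolx ang',np.degrees(np.arctan2(M[1,0],M[0,0])).round(2),'down err',np.degrees(M[:2,1]).round(2),'q',s['joints'].round(3),'open',round(s['opening'],4),'F',s['wrist_force'].round(2))
    print('shift tool',(M.T@d).round(4))
E
python3 -c "
from h import *
need([0.52,0.39,0.28])"
```

```text
t 0.775 tcp [0.1858 0.5967 0.2573] toolx ang 101.05 down err [-0.   -0.02] q [-1.158  0.701 -0.337  1.561  0.27   0.926  0.18 ] open 0.0878 F [ 0.2  -0.63 -0.5 ]
shift tool [-0.2669 -0.0227 -0.2884]
```

>>> servo_tool --series "0 0 0 -0.038 -0.003 -0.041 1; 0 0 0 -0.038 -0.003 -0.041 1; 0 0 0 -0.038 -0.003 -0.041 1; 0 0 0 -0.038 -0.003 -0.041 1; 0 0 0 -0.038 -0.003 -0.041 1; 0 0 0 -0.038 -0.003 -0.041 1; 0 0 0 -0.038 -0.004 -0.042 1; 0 0 0 0 0 0 1; 0 0 0 0 0 0 1"

```text
clock: 1.9
tcp_pos: [0.5192, 0.3924, 0.2793]
eef_rot: [-0.449, -0.546, 0.546, 0.449]
wrist_force: [0.2, 0.7, -0.8]
opening: 0.0878
```

```bash
python3 -c "
from h import *
need([0.52,0.39,0.28]); grab('wrist','wrist1')"
```

```text
t 1.9 tcp [0.5192 0.3924 0.2793] toolx ang 101.16 down err [-0.06  0.04] q [-0.521  0.719 -0.376  1.448  0.285  1.029  0.806] open 0.0878 F [ 0.22  0.71 -0.77]
shift tool [-0.0025 -0.0007 -0.0003]
```

View pics/wrist1.png

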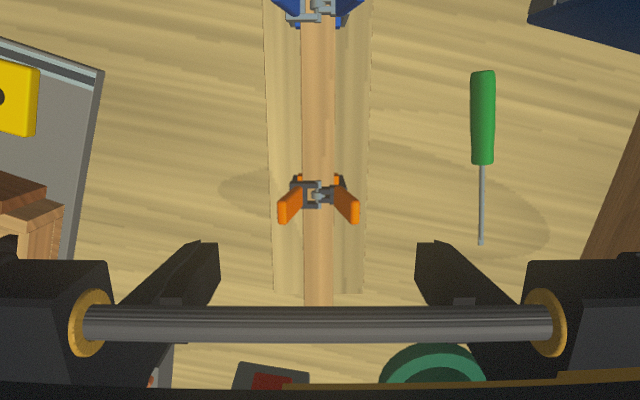

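```bash
cat > m1.py <<'E'
from h import *
import sys
tag=sys.argv[1]
c=load(tag); hsv=cv2.cvtColor(c['pixels'],cv2.COLOR_RGB2HSV)
H,S,V=[hsv[...,i].astype(int) for i in range(3)]
m=(H>4)&(H<17)&(S>190)&(V>130)
n,l,st,ce=cv2.connectedComponentsWithStats(m.astype(np.uint8))
for i in range(1,n):
    if st[i,4]>60:
        ys,xs=np.nonzero(l==i); P=depthpts(c,np.c_[xs,ys]); T=P[P[:,2]>0.138]; print(st[i],ce[i].round(1),P[:,2].max().round(4),len(T),T.mean(0).round(4) if len(T) else '')
        if len(T):
            a=np.radians(11.3); print('  rackframe range', (T[:,:2]@np.array([[np.cos(a),-np.sin(a)],[np.sin(a),np.cos(a)]])).min(0).round(4),(T[:,:2]@np.array([[np.cos(a),-np.sin(a)],[np.sin(a),np.cos(a)]])).max(0).round(4))
# batten edges
E
python3 m1.py wrist1; cd pics; python3 -c "
import cv2
a=cv2.imread('wrist1.png'); cv2.imwrite('w1c.png',cv2.resize(a[140:300,240:400],None,fx=3.7,fy=3.7,interpolation=cv2.INTER_CUBIC))"
```

```text
[277 187  25  37 511] [289.7 205.7] 0.407 230 [0.5361 0.3683 0.145 ]
  rackframe range [0.5136 0.2513] [0.608  0.2822]
[350 200  10  24 119] [352.6 210.6] 0.407 115 [0.5241 0.4197 0.1494]
  rackframe range [0.5136 0.2822] [0.6084 0.3137]
```

View pics/w1c.png

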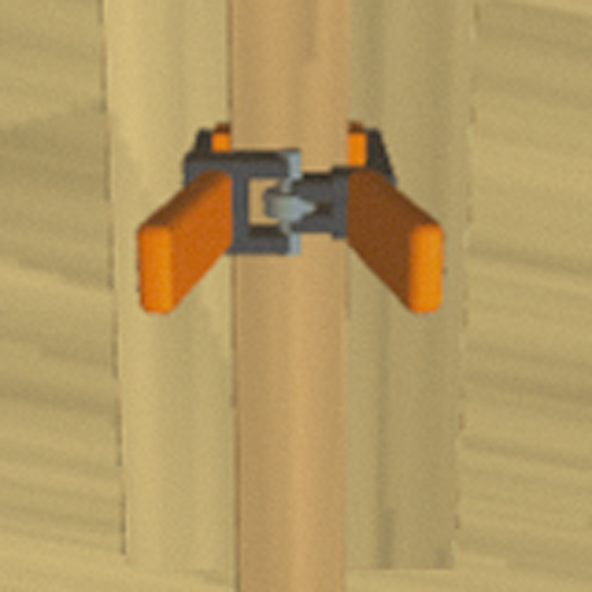

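Run:
```python
from h import *
c=load('wrist1')
f=lambda L:[(240+u/3.7,140+v/3.7) for u,v in L]
P=onplane(c,f([(138,270),(175,270),(411,270),(443,270),(291,228),(291,312)]),.146); print(P.round(4)); 
print('width',np.linalg.norm(P[0]-P[3]),'wx',np.linalg.norm(P[5]-P[4]),'ctr',((P[0]+P[3])/2).round(4), P[4:].mean(0))
d=P[3]-P[0]; print(np.degrees(np.arctan2(d[1],d[0])))
b=onplane(c,f([(232,60),(350,60),(237,560),(344,560)]),.078); print(b.round(4)); d=b[0]-b[2]; print(np.degrees(np.arctan2(*(b[2]-b[0])[[1,0]])),np.degrees(np.arctan2(*(b[3]-b[1])[[1,0]])))
need([0.534,0.394,0.137])
```

```text
[[0.5382 0.3642 0.146 ]
 [0.5367 0.3717 0.146 ]
 [0.5273 0.4198 0.146 ]
 [0.526  0.4263 0.146 ]
 [0.5232 0.3936 0.146 ]
 [0.5411 0.3972 0.146 ]]
width 0.06329722465629278 wx 0.01832509522276854 ctr [0.5321 0.3953 0.146 ] [0.53215998 0.39536735 0.146     ]
101.16699690626321
[[0.5026 0.3748 0.078 ]
 [0.4969 0.4037 0.078 ]
 [0.6407 0.4019 0.078 ]
 [0.6349 0.4313 0.078 ]]
11.10214600966778 11.287532776304202
t 1.95 tcp [0.5184 0.3931 0.2794] toolx ang 101.28 down err [-0.08  0.05] q [-0.522  0.718 -0.377  1.449  0.285  1.029  0.806] open 0.0884 F [-1.6   0.11 -0.04]
shift tool [-0.0024  0.1423 -0.0157]
```

```bash
python3 -c "
from h import *
need([0.532,0.3953,0.137])"
```

```text
t 1.95 tcp [0.5184 0.3931 0.2794] toolx ang 101.28 down err [-0.08  0.05] q [-0.522  0.718 -0.377  1.449  0.285  1.029  0.806] open 0.0884 F [-1.6   0.11 -0.04]
shift tool [-0.0007  0.1423 -0.014 ]
```

>>> servo_tool --series "0 0 0 -0.0005 0 -0.014 1; 0 0 0 0 0.035 0 1; 0 0 0 0 0.04 0 1; 0 0 0 0 0.04 0 1; 0 0 0 0 0.027 0 1; 0 0 0 0 0 0 1; 0 0 0 0 0 0 1"

```text
clock: 2.82
tcp_pos: [0.5334, 0.3957, 0.1387]
eef_rot: [0.448, 0.547, -0.546, -0.449]
wrist_force: [0.2, 0.0, -1.2]
opening: 0.0878
```

```bash
python3 -c "
from h import *
need([0.532,0.3953,0.137]); grab('wrist','wrist2')
"
```

```text
t 2.825 tcp [0.5334 0.3957 0.1387] toolx ang 101.29 down err [0.06 0.11] q [-0.539  0.896 -0.324  1.53   0.363  0.774  0.756] open 0.0878 F [ 0.22  0.05 -1.19]
shift tool [-0.0001  0.0017  0.0015]
```

View pics/wrist2.png

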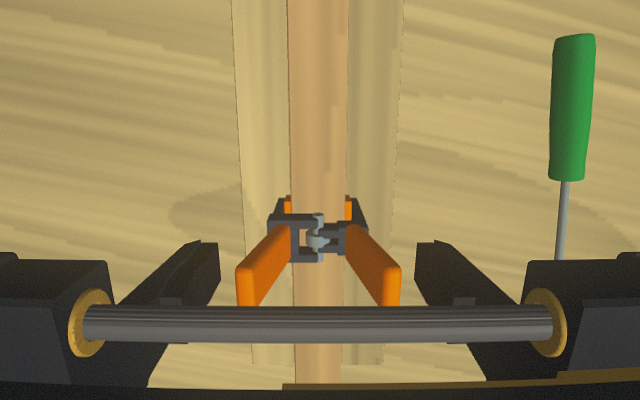

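>>> servo_tool --series "0 0 0 0 0.0015 0.001 0.6; 0 0 0 0 0 0 0.3; 0 0 0 0 0 0 0; 0 0 0 0 0 0 0; 0 0 0 0 0 0 0; 0 0 0 0 0 0 0; 0 0 0 0 0 0 0; 0 0 0 0 0 0 0"

```text
clock: 3.88
tcp_pos: [0.5328, 0.3938, 0.1359]
eef_rot: [-0.449, -0.546, 0.546, 0.449]
wrist_force: [0.1, -0.3, -1.6]
opening: 0.0398
```

```bash
python3 -c "
from h import *
need([0.532,0.3953,0.137]); grab('wrist','wrist3')
"
```

```text
t 3.875 tcp [0.5328 0.3938 0.1359] toolx ang 101.21 down err [-0. -0.] q [-0.539  0.898 -0.322  1.535  0.365  0.768  0.754] open 0.0398 F [ 0.15 -0.32 -1.57]
shift tool [ 0.0016 -0.0011  0.0005]
```

View pics/wrist3.png

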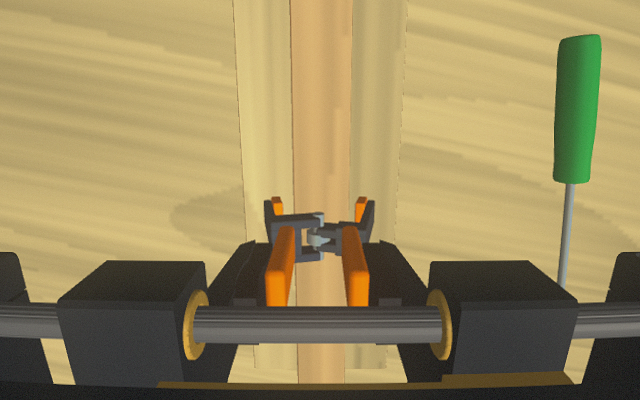

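>>> servo_tool --series "0 0 0 0 -0.02 0 0; 0 0 0 0 -0.035 0 0; 0 0 0 0 -0.035 0 0; 0 0 0 0 -0.035 0 0; 0 9.9 0 0 0 0 0; 0 9.9 0 0 0 0 0; 0 9.9 0 0 0 0 0; 0 9.9 0 0 0 0 0; 0 9.9 0 0 0 0 0; 0 9.9 0 0 0 0 0; 0 9.9 0 0 0 0 0; 0 10 0 0 0 0 0; 0 10 0 0 0 0 0; 0 10 0 0 0 0 0; 0 10 0 0 0 0 0; 0 0 0 0 0 0 0; 0 0 0 0 0 0 0"

```text
clock: 6.05
tcp_pos: [0.5327, 0.3943, 0.2617]
eef_rot: [-0.705, 0.049, -0.049, 0.706]
wrist_force: [0.2, 0.4, -2.1]
opening: 0.0399
```

```bash
python3 -c "
from h import *
need([0.604,-0.008,0.26]); grab('wrist','wrist4')
"
```

```text
t 6.05 tcp [0.5327 0.3943 0.2617] toolx ang -7.89 down err [0.01 0.06] q [-0.791  0.741  0.165  1.448 -0.136  0.963 -0.729] open 0.0399 F [ 0.17  0.45 -2.08]
shift tool [ 0.1259  0.0012 -0.3887]
```

View pics/wrist4.png

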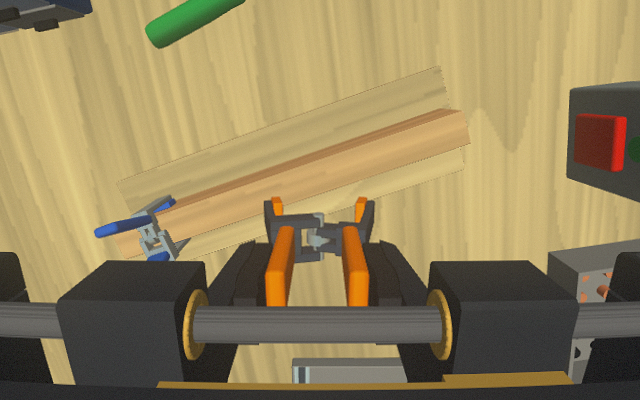

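>>> servo_tool --series "0 0 0 0.0157 0 -0.0486 0; 0 0 0 0.0157 0 -0.0486 0; 0 0 0 0.0157 0 -0.0486 0; 0 0 0 0.0157 0 -0.0486 0; 0 0 0 0.0157 0 -0.0486 0; 0 0 0 0.0157 0 -0.0486 0; 0 0 0 0.0157 0 -0.0486 0; 0 0 0 0.0157 0 -0.0486 0; 0 0 0 0 0 0 0; 0 0 0 0 0 0 0; 0 0 0 0 0 0 0"

```text
clock: 7.48
tcp_pos: [0.6024, -0.0066, 0.2609]
eef_rot: [-0.705, 0.049, -0.049, 0.706]
wrist_force: [0.1, 0.6, -1.3]
opening: 0.0392
```

```bash
python3 -c "
from h import *
need([0.604,-0.008,0.26]); grab('wrist','wrist5')
"
```

```text
t 7.475 tcp [ 0.6024 -0.0066  0.2609] toolx ang -7.89 down err [-0.01  0.09] q [-0.128  0.654  0.111  1.643 -0.092  0.85  -0.117] open 0.0392 F [ 0.06  0.56 -1.29]
shift tool [ 0.0018  0.0009 -0.0012]
```

View pics/wrist5.png

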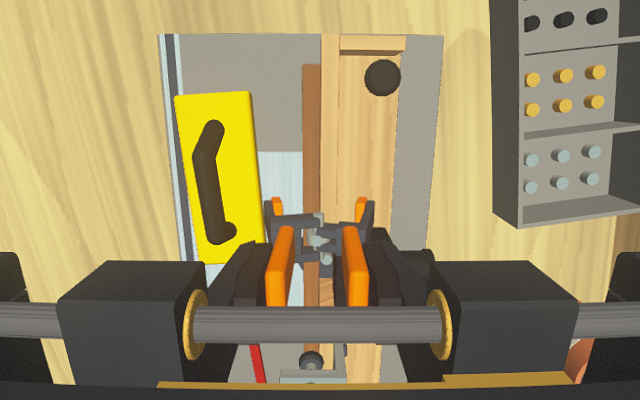

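Run:
```python
from h import *
a=cv2.imread('pics/wrist5.png'); cv2.imwrite('pics/w5c.png',cv2.resize(a[30:210,270:450],None,fx=3.3,fy=3.3,interpolation=cv2.INTER_CUBIC))
c=load('wrist5'); 
for v in [80,100,120,140,160]:
    print(v,c['pixels'][v,296:346].astype(int).sum(1).tolist())
```

```text
80 [470, 472, 469, 473, 474, 430, 320, 352, 359, 369, 356, 363, 359, 362, 348, 354, 359, 357, 350, 363, 353, 350, 362, 348, 294, 449, 564, 559, 546, 539, 542, 543, 538, 541, 543, 551, 554, 564, 562, 567, 564, 561, 512, 520, 542, 537, 536, 536, 539, 541]
100 [469, 462, 465, 467, 481, 445, 380, 352, 350, 359, 365, 363, 370, 350, 361, 364, 354, 360, 345, 343, 350, 349, 354, 357, 334, 474, 563, 559, 550, 541, 538, 541, 541, 544, 539, 548, 547, 560, 551, 565, 562, 552, 496, 508, 550, 545, 540, 545, 547, 562]
120 [473, 471, 467, 464, 477, 428, 381, 364, 357, 360, 358, 357, 363, 359, 357, 362, 361, 358, 350, 356, 348, 353, 368, 320, 338, 507, 560, 540, 544, 542, 542, 538, 539, 537, 549, 553, 555, 553, 558, 561, 566, 535, 538, 551, 544, 550, 546, 550, 557, 569]
140 [471, 470, 480, 467, 473, 473, 430, 353, 360, 363, 366, 361, 361, 372, 374, 369, 363, 353, 356, 351, 349, 354, 358, 305, 406, 545, 558, 542, 540, 538, 541, 540, 537, 545, 543, 546, 546, 559, 556, 561, 550, 508, 502, 559, 549, 544, 547, 543, 560, 569]
160 [639, 639, 632, 633, 641, 643, 548, 330, 365, 371, 372, 374, 364, 371, 367, 370, 360, 357, 368, 353, 360, 347, 360, 294, 423, 552, 554, 543, 537, 534, 538, 537, 540, 548, 540, 545, 554, 549, 551, 559, 550, 541, 554, 552, 544, 546, 554, 558, 565, 576]
```

View pics/w5c.png

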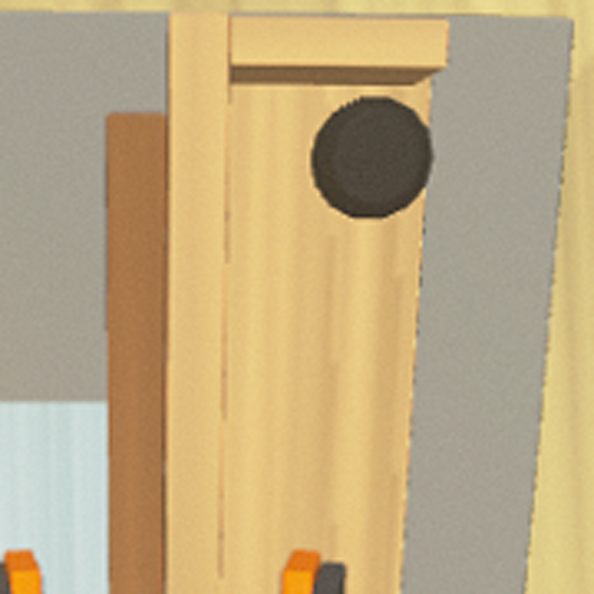

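Run:
```python
from h import *
c=load('wrist5')
f=[(301.6,80),(301.6,100),(301.6,120),(302.2,140),(302.3,160)]
k=[(338.5,80),(338.3,100),(337.3,120),(337.3,140)]
g=[(321,80),(320.8,100),(320.4,120),(320,140),(319.9,160)]
A=onplane(c,f,.083);B=onplane(c,k,.078);G=onplane(c,g,.083)
a=np.radians(-8.0); X=np.array([np.cos(a),np.sin(a)]);Y=np.array([-np.sin(a),np.cos(a)])
for n,P in (('front',A),('back',B),('int',G)):
    print(n,(P[:,:2]@X).round(4),(P[:,:2]@Y).round(4))
    d=P[0]-P[-1]; print(np.degrees(np.arctan2(-d[0],d[1])))
e=onplane(c,[(330,34)],.078); rr=onplane(c,[(311,64.5)],.083); print('fence end Y',e[:,:2]@Y,'rail end',rr[:,:2]@Y)
# top camera
t=np.array([0.5712,-0.1046]); print('station cx in X,Y',t@X,t@Y)
s=r.state(); print('tcp',s['tcp_pos'][:2]@X,s['tcp_pos'][:2]@Y)
# clamp tips
```

```text
front [0.5832 0.583  0.5829 0.5832 0.5832] [0.1602 0.1443 0.128  0.1113 0.0941]
-7.979452190816394
back [0.6135 0.6136 0.6131 0.6134] [0.1605 0.1443 0.1278 0.1108]
-8.220218967246078
int [0.599  0.5989 0.5986 0.5984 0.5984] [0.1602 0.1443 0.128  0.1113 0.0941]
-8.542773257578776
fence end Y [0.19616204] rail end [0.17222359]
station cx in X,Y 0.5801986272256079 -0.024086364721978875
tcp 0.597430142838037 0.07716444761241727
```

Run:
```python
from h import *
c=load('wrist5')
a=np.radians(-8.0); X=np.array([np.cos(a),np.sin(a)]);Y=np.array([-np.sin(a),np.cos(a)])
for uv,z in [([(271,200),(367.5,200)],.164),([(283,205),(356,205)],.164),([(265,290),(370,290)],.27)]:
    P=onplane(c,uv,z)[:,:2]; print((P@X).round(4),(P@X).mean().round(4),(P@Y).round(4))
m=c['pixels'][190:215,255:385]; hsv=cv2.cvtColor(m,cv2.COLOR_RGB2HSV)
o=(hsv[...,0]<17)&(hsv[...,0]>4)&(hsv[...,1]>190)&(hsv[...,2]>130)
for v in range(0,25,4):
    q=np.nonzero(o[v])[0]; print(v+190,q.min()+255 if len(q) else '',q.max()+255 if len(q) else '')
need([0.604,-0.008,0.142])
```

```text
[0.5659 0.6291] 0.5975 [0.0817 0.0818]
[0.5737 0.6217] 0.5977 [0.0783 0.0784]
[0.5768 0.6161] 0.5965 [0.0774 0.0775]
190  
194  
198 272 366
202 272 365
206 273 364
210 274 363
214 275 355
t 7.525 tcp [ 0.6024 -0.0067  0.2609] toolx ang -7.9 down err [-0.01  0.07] q [-0.128  0.654  0.111  1.643 -0.092  0.85  -0.117] open 0.0393 F [-0.08 -0.07 -0.66]
shift tool [ 0.0018  0.1189 -0.0012]
```

>>> servo_tool --series "0 0 0 0.0005 0.03 0 0; 0 0 0 0 0.035 0 0; 0 0 0 0 0.03 0 0; 0 0 0 0 0.015 0 0; 0 0 0 0 0.01 0 0; 0 0 0 0 0 0 0; 0 0 0 0 0 0 0"

```text
clock: 8.4
tcp_pos: [0.6037, -0.0088, 0.1419]
eef_rot: [-0.705, 0.049, -0.051, 0.705]
wrist_force: [-0.2, -0.8, -0.7]
opening: 0.0395
```

```bash
python3 -c "
from h import *
need([0.604,-0.008,0.141]); grab('wrist','wrist6')
for n in ['side']: 
    grab(n,n+'6'); a=cv2.imread(f'pics/{n}6.png'); cv2.imwrite('pics/s6c.png',cv2.resize(a[150:330,300:460],None,fx=3.3,fy=3.3,interpolation=cv2.INTER_CUBIC))
"
```

```text
t 8.4 tcp [ 0.6037 -0.0088  0.1419] toolx ang -8.09 down err [0.11 0.  ] q [-0.109  0.814  0.084  1.739 -0.109  0.591 -0.102] open 0.0395 F [-0.18 -0.78 -0.73]
shift tool [0.0002 0.0009 0.0008]
```

View pics/wrist6.png

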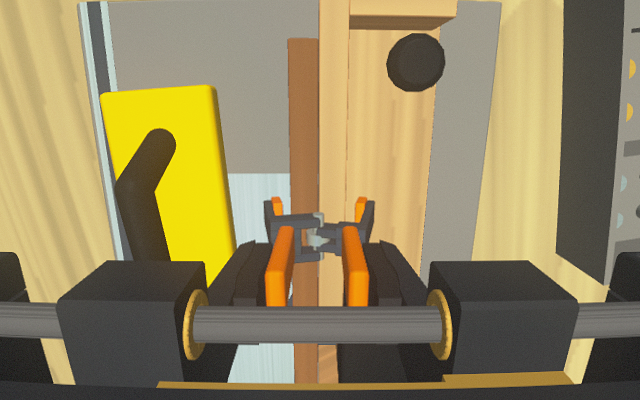

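View pics/s6c.png

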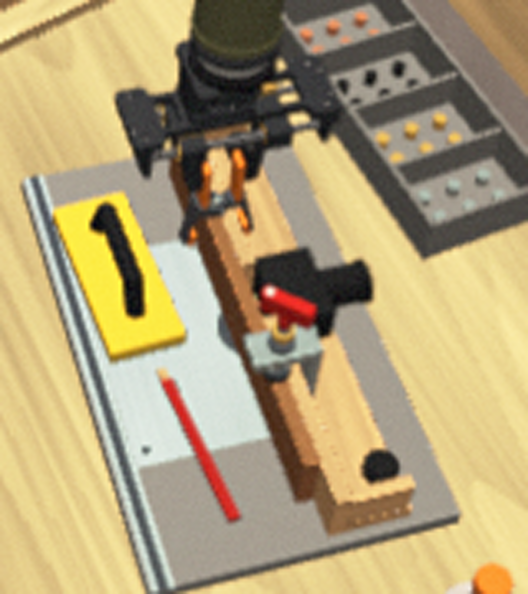

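>>> servo_tool --series "0 0 0 0 0.001 0 0.5; 0 0 0 0 0 0 0.6; 0 0 0 0 0 0 0.7; 0 0 0 0 0 0 1; 0 0 0 0 0 0 1; 0 0 0 0 0 0 1; 0 0 0 0 0 0 1; 0 0 0 0 0 0 1; 0 0 0 0 0 0 1; 0 0 0 0 0 0 1"

```text
clock: 9.75
tcp_pos: [0.6029, -0.0088, 0.1399]
eef_rot: [-0.705, 0.05, -0.05, 0.705]
wrist_force: [-0.6, 0.2, -0.0]
opening: 0.0883
```

```bash
python3 -c "
from h import *
need([0.604,-0.008,0.141]); grab('wrist','wrist7')
"
```

```text
t 9.75 tcp [ 0.6029 -0.0088  0.1399] toolx ang -8.09 down err [-0.  0.] q [-0.109  0.817  0.083  1.741 -0.109  0.588 -0.102] open 0.0883 F [-0.58  0.15 -0.04]
shift tool [ 0.0009 -0.0011  0.0009]
```

View pics/wrist7.png

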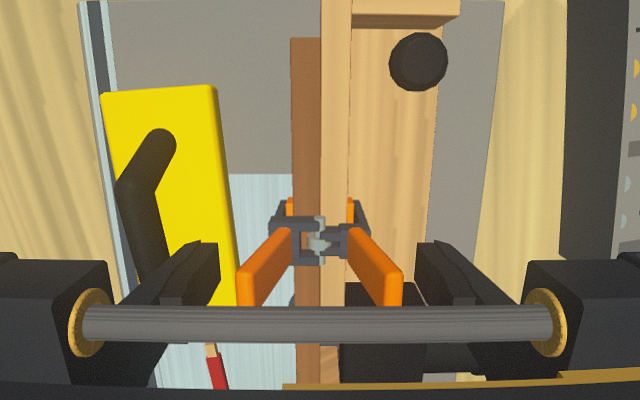

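>>> servo_tool --series "0 0 0 0 -0.02 0 1; 0 0 0 0 -0.04 0 1; 0 0 0 0 -0.05 0 1; 0 0 0 0 -0.05 0 1; 0 0 0 -0.002 0 -0.055 1; 0 0 0 -0.002 0 -0.055 1; 0 0 0 -0.002 0 -0.055 1; 0 0 0 -0.001 0 -0.055 1; 0 0 0 0 0 0 1; 0 0 0 0 0 0 1"

```text
clock: 11.05
tcp_pos: [0.5651, -0.2249, 0.2997]
eef_rot: [-0.705, 0.05, -0.05, 0.706]
wrist_force: [-0.5, 0.6, 0.2]
opening: 0.0881
```

```bash
python3 -c "
from h import *
need([0.5694,-0.1952,0.19]); grab('wrist','wrist8')
grab('side','side8'); a=cv2.imread('pics/side8.png'); cv2.imwrite('pics/s8c.png',cv2.resize(a[150:330,300:460],None,fx=3.3,fy=3.3,interpolation=cv2.INTER_CUBIC))
"
```

```text
t 11.05 tcp [ 0.5651 -0.2249  0.2997] toolx ang -8.08 down err [-0.    0.07] q [ 0.244  0.619  0.106  1.576 -0.077  0.951  0.234] open 0.0881 F [-0.52  0.57  0.17]
shift tool [1.000e-04 1.098e-01 2.990e-02]
```

View pics/wrist8.png

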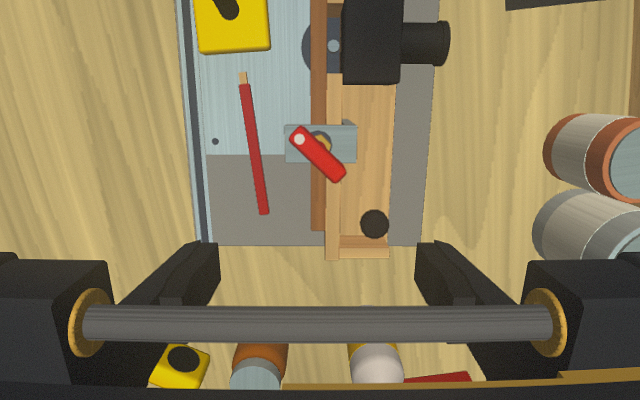

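View pics/s8c.png

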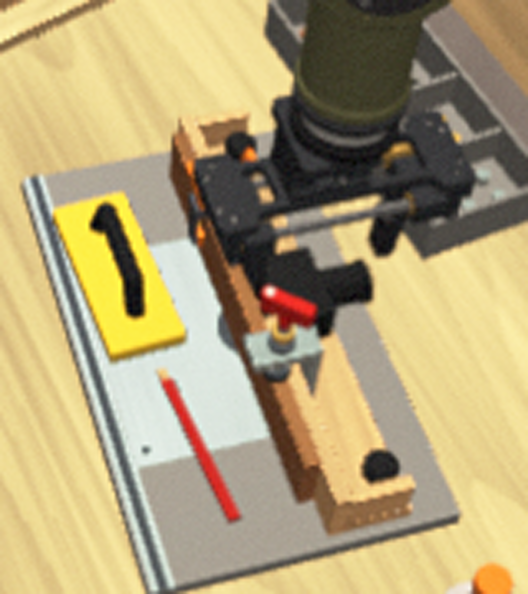

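```bash
cat > m2.py <<'E'
from h import *
import sys
tag,zt=sys.argv[1],float(sys.argv[2])
c=load(tag); hsv=cv2.cvtColor(c['pixels'],cv2.COLOR_RGB2HSV)
H,S,V=[hsv[...,i].astype(int) for i in range(3)]
red=((H<6)|(H>174))&(S>150)&(V>150)
n,l,st,ce=cv2.connectedComponentsWithStats(red.astype(np.uint8))
a=np.radians(-8.0); X=np.array([np.cos(a),np.sin(a)]);Y=np.array([-np.sin(a),np.cos(a)])
for i in range(1,n):
    if st[i,4]>150:
        ys,xs=np.nonzero(l==i); P=depthpts(c,np.c_[xs,ys]); z=np.median(P[:,2]); print(st[i],ce[i].round(1),'zmed',z.round(4),'frac top', np.percentile(P[:,2],[10,50,90]).round(4))
        if z>.15 and z<.22:
            top=P[np.abs(P[:,2]-zt)<.006]
            mm=(l==i).astype(np.uint8); hull=cv2.convexHull(np.c_[xs,ys].astype(np.int32))
            W=onplane(c,hull.reshape(-1,2),zt)
            rc=cv2.minAreaRect((W[:,:2]*1000).astype(np.float32)); print('rect mm',rc)
            tu=np.c_[xs,ys][np.abs(P[:,2]-zt)<.006]; W=onplane(c,tu,zt)[:,:2]; rc=cv2.minAreaRect((W*1000).astype(np.float32)); print('rect top mm',rc,cv2.boxPoints(rc).round(1).tolist(), 'mean',W.mean(0))
            x0,y0,w,h=st[i,:4]; sub=(S<80)&(V>170); sub[:y0]=0; sub[y0+h:]=0; sub[:,:x0]=0; sub[:,x0+w:]=0
            yy,xx=np.nonzero(sub); print('dot px',xx.mean(),yy.mean(),len(xx), onplane(c,[(xx.mean(),yy.mean())],zt))
E
python3 m2.py wrist8 .1893; python3 -c "
import cv2
a=cv2.imread('pics/wrist8.png'); cv2.imwrite('pics/w8c.png',cv2.resize(a[110:200,270:370],None,fx=6,fy=6,interpolation=cv2.INTER_CUBIC))"
```

```text
[ 239   84   29  130 1200] [253.1 146.9] zmed 0.0265 frac top [0.0254 0.0265 0.0275]
[ 289  127   57   55 1020] [319.  155.8] zmed 0.1891 frac top [0.188  0.1891 0.19  ]
rect mm ((568.6765747070312, -193.0190887451172), (11.592663764953613, 44.18115997314453), 37.83891677856445)
rect top mm ((568.6934814453125, -193.0408172607422), (11.592663764953613, 44.12614440917969), 37.83891677856445) [[550.5999755859375, -179.1999969482422], [577.7000122070312, -214.0], [586.7999877929688, -206.89999389648438], [559.7000122070312, -172.10000610351562]] mean [ 0.5696271  -0.19408936]
dot px 299.0609756097561 138.5731707317073 82 [[ 0.55803471 -0.18066284  0.1893    ]]
```

View pics/w8c.png

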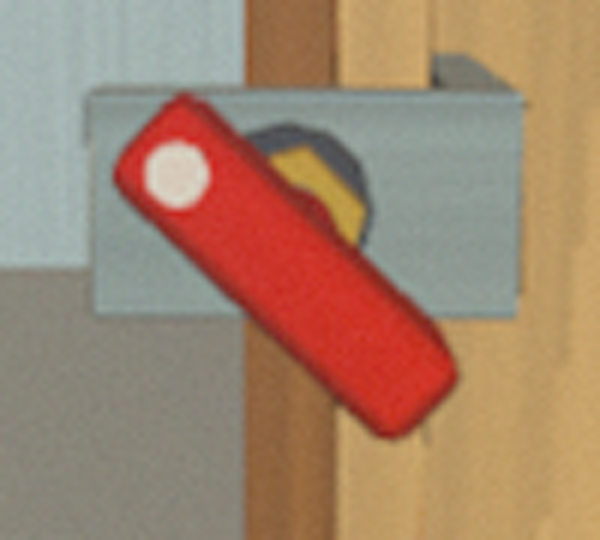

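>>> servo_tool --series "0 -9.2 0 0 0 0 1; 0 -9.2 0 0 0 0 1; 0 -9.2 0 0 0 0 1; 0 -9.2 0 0 0 0 1; 0 -9.2 0 0 0 0 1; 0 0 0 0 0 0 1; 0 0 0 0 0 0 1"

```text
clock: 12.02
tcp_pos: [0.5653, -0.2247, 0.2999]
eef_rot: [-0.669, -0.229, 0.229, 0.669]
wrist_force: [-0.4, 0.1, -0.1]
opening: 0.0883
```

```bash
python3 -c "
from h import *
need([0.5687,-0.193,0.23])
"
```

```text
t 12.025 tcp [ 0.5653 -0.2247  0.2999] toolx ang 37.84 down err [0.   0.02] q [ 0.375  0.617 -0.127  1.568  0.089  0.962  0.881] open 0.0883 F [-0.35  0.06 -0.09]
shift tool [0.0221 0.0699 0.023 ]
```

>>> servo_tool --series "0 0 0 0.011 0.02 0.0115 1; 0 0 0 0.011 0.02 0.0115 1; 0 0 0 0 0.03 0 1; 0 0 0 0 0 0 1; 0 0 0 0 0 0 1"

```text
clock: 12.65
tcp_pos: [0.5689, -0.1942, 0.2308]
eef_rot: [0.669, 0.23, -0.229, -0.669]
wrist_force: [0.2, -0.7, 0.3]
opening: 0.088
```

```bash
python3 -c "
from h import *
need([0.5687,-0.193,0.181]); grab('wrist','wrist9'); grab('top','top9')
"; python3 m2.py wrist9 .1893
```

```text
t 12.65 tcp [ 0.5689 -0.1942  0.2308] toolx ang 37.85 down err [ 0.07 -0.03] q [ 0.32   0.686 -0.118  1.673  0.106  0.788  0.814] open 0.088 F [ 0.25 -0.74  0.29]
shift tool [0.0006 0.0498 0.0011]
[ 199   67  104  130 1933] [251. 131.] zmed 0.0264 frac top [0.0254 0.0264 0.0274]
[ 309  189   25   90 1826] [321.  236.2] zmed 0.1889 frac top [0.1876 0.1889 0.1899]
rect mm ((567.0078125, -191.66140747070312), (11.889445304870605, 48.43907165527344), 37.73355484008789)
rect top mm ((567.6299438476562, -192.46536254882812), (11.889445304870605, 46.405967712402344), 37.73355484008789) [[548.7000122070312, -177.8000030517578], [577.0999755859375, -214.5], [586.5, -207.1999969482422], [558.0999755859375, -170.5]] mean [ 0.56819605 -0.19307641]
dot px 322.30939226519337 211.16022099447514 181 [[ 0.55970453 -0.18107557  0.1893    ]]
```

View pics/wrist9.png

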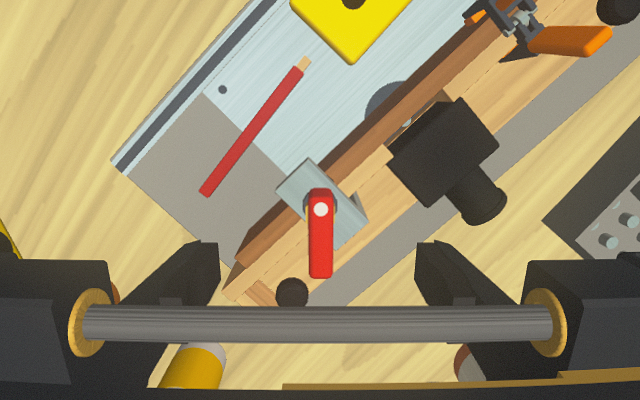

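>>> servo_tool --series "0 0 0 0.001 0.02 0.001 1; 0 0 0 0 0.02 0 1; 0 0 0 0 0.01 0 1; 0 0 0 0 0 0 1; 0 0 0 0 0 0 1"

```text
clock: 13.38
tcp_pos: [0.569, -0.1928, 0.1808]
eef_rot: [0.669, 0.23, -0.229, -0.669]
wrist_force: [-0.1, 0.5, -0.3]
opening: 0.0879
```

```bash
python3 -c "
from h import *
need([0.5687,-0.193,0.181]); grab('wrist','wrist10')
a=cv2.imread('pics/wrist10.png'); cv2.imwrite('pics/w10c.png',cv2.resize(a[150:350,200:440],None,fx=3,fy=3))
"; python3 m2.py wrist10 .1893
```

```text
t 13.375 tcp [ 0.569  -0.1928  0.1808] toolx ang 37.89 down err [ 0.09 -0.02] q [ 0.313  0.752 -0.11   1.717  0.12   0.677  0.8  ] open 0.0879 F [-0.09  0.52 -0.34]
shift tool [-0.0004 -0.0002  0.0001]
[ 179   62  121  153 2672] [239.3 137.3] zmed 0.0264 frac top [0.0254 0.0264 0.0273]
[ 303  221   33   86 2339] [319.7 266.2] zmed 0.1888 frac top [0.1819 0.1888 0.1898]
rect mm ((561.2112426757812, -184.34036254882812), (12.18918228149414, 34.3878173828125), 37.909034729003906)
rect top mm ((562.233154296875, -185.6592559814453), (12.189184188842773, 30.17902183532715), 37.924312591552734) [[548.2000122070312, -177.5], [566.7000122070312, -201.3000030517578], [576.2999877929688, -193.8000030517578], [557.7999877929688, -170.0]] mean [ 0.56291141 -0.18626776]
dot px 319.0 253.5 276 [[ 0.55830319 -0.18066508  0.1893    ]]
```

View pics/w10c.png

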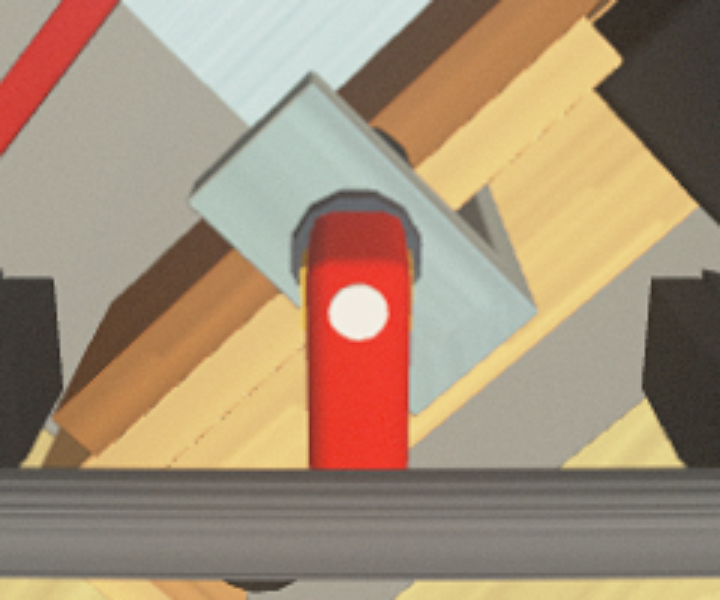

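>>> servo_tool --series "0 0 0 0.0005 0 0 0.5; 0 0 0 0 0 0 0.3; 0 0 0 0 0 0 0; 0 0 0 0 0 0 0; 0 0 0 0 0 0 0; 0 0 0 0 0 0 0; 0 0 0 0 0 0 0"

```text
clock: 14.3
tcp_pos: [0.5688, -0.1923, 0.1799]
eef_rot: [-0.669, -0.23, 0.23, 0.669]
wrist_force: [-0.9, -0.6, -0.5]
opening: 0.0203
```

```bash
python3 -c "
from h import *
need([0.5687,-0.193,0.181]); print(r.state()['moment'])"
```

```text
t 14.3 tcp [ 0.5688 -0.1923  0.1799] toolx ang 37.9 down err [-0.01  0.01] q [ 0.312  0.753 -0.11   1.718  0.12   0.677  0.8  ] open 0.0203 F [-0.89 -0.57 -0.46]
shift tool [-0.0005 -0.0011 -0.0005]
[-0.04084052  0.03604838 -0.02746008]
```

>>> servo_tool --series "0 0 0 0 0 0 0; 0 0 0 0 0 0 0; 0 0 0 0 0 0 0"

```text
clock: 14.68
tcp_pos: [0.5691, -0.1921, 0.1799]
eef_rot: [-0.669, -0.23, 0.23, 0.669]
wrist_force: [0.9, 0.8, 0.3]
opening: 0.013
```

```bash
python3 -c "
from h import *
need([0.5687,-0.193,0.181]); print(r.state()['moment'])"
```

```text
t 14.675 tcp [ 0.5691 -0.1921  0.1799] toolx ang 37.92 down err [0.03 0.02] q [ 0.312  0.753 -0.11   1.717  0.119  0.677  0.8  ] open 0.013 F [0.92 0.78 0.34]
shift tool [-0.0009 -0.0011 -0.0005]
[ 0.06461479 -0.10778893  0.00862539]
```

>>> servo_tool --series "0 8 0 0 0.0001 0 0; 0 8 0 0 0.0001 0 0; 0 8 0 0 0.0001 0 0; 0 8 0 0 0.0001 0 0; 0 8 0 0 0.0001 0 0; 0 8 0 0 0.0001 0 0; 0 8 0 0 0.0001 0 0; 0 8 0 0 0.0001 0 0; 0 8 0 0 0.0001 0 0; 0 8 0 0 0.0001 0 0; 0 8 0 0 0.0001 0 0; 0 8 0 0 0.0001 0 0; 0 0 0 0 0 0 0"

```text
clock: 16.3
tcp_pos: [0.5703, -0.1922, 0.1791]
eef_rot: [-0.618, 0.342, -0.344, 0.619]
wrist_force: [3.5, -0.6, 0.3]
opening: 0.0127
```

```bash
python3 -c "
from h import *
need([0.5687,-0.193,0.181]); print(r.state()['moment']); grab('wrist','wrist11')"
```

```text
t 16.3 tcp [ 0.5703 -0.1922  0.1791] toolx ang -57.99 down err [ 0.15 -0.05] q [ 0.045  0.789  0.367  1.732 -0.409  0.695 -0.382] open 0.0127 F [ 3.53 -0.61  0.3 ]
shift tool [-0.0001 -0.0019 -0.0018]
[ 0.02523696 -0.58104307 -0.14239074]
```

View pics/wrist11.png

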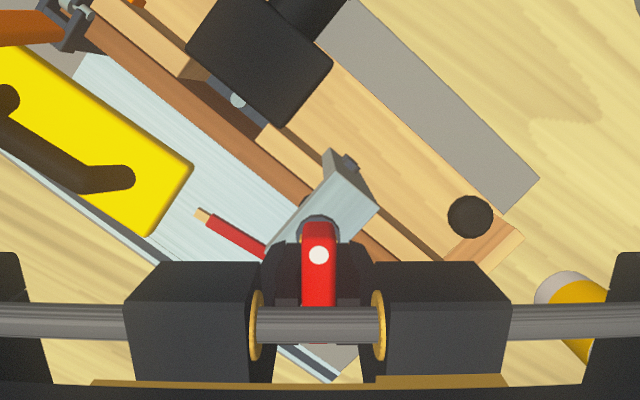

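>>> servo_tool --series "0 8 0 0.0005 0.0001 0.0008 0; 0 8 0 0 0 0 0; 0 8 0 0 0.0001 0 0; 0 8 0 0 0 0 0; 0 4 0 0 0 0 0; 0 0 0 0 0 0 0; 0 0 0 0 0 0 0"

```text
clock: 17.23
tcp_pos: [0.5705, -0.1927, 0.1789]
eef_rot: [0.482, -0.517, 0.518, -0.483]
wrist_force: [3.8, -1.6, 1.8]
opening: 0.0127
```

```bash
python3 -c "
from h import *
need([0.5687,-0.193,0.181]); print(r.state()['moment'])"
```

```text
t 17.225 tcp [ 0.5705 -0.1927  0.1789] toolx ang -93.99 down err [ 0.1  -0.03] q [-0.046  0.827  0.545  1.735 -0.595  0.749 -0.837] open 0.0127 F [ 3.82 -1.64  1.82]
shift tool [ 0.0005 -0.0021 -0.0017]
[-0.15538174 -0.69035252 -0.05964416]
```

>>> servo_tool --series "0 2 0 0 0 0 0; 0 2 0 0 0 0 0; 0 0 0 0 0 0 0"

```text
clock: 17.6
tcp_pos: [0.5703, -0.1926, 0.1789]
eef_rot: [0.463, -0.534, 0.535, -0.464]
wrist_force: [4.0, -1.1, 3.1]
opening: 0.0128
```

```bash
python3 -c "
from h import *
need([0.5687,-0.193,0.181]); print(r.state()['moment'])"
```

```text
t 17.6 tcp [ 0.5703 -0.1926  0.1789] toolx ang -98.11 down err [ 0.07 -0.05] q [-0.056  0.833  0.566  1.735 -0.615  0.756 -0.89 ] open 0.0128 F [ 4.02 -1.08  3.1 ]
shift tool [ 0.0006 -0.0021 -0.0016]
[-0.26714172 -0.89186215 -0.00964875]
```

>>> servo_tool --series "0 2 0 0 0 0 0; 0 2 0 0 0 0 0; 0 0 0 0 0 0 0"

```text
clock: 17.98
tcp_pos: [0.5702, -0.1925, 0.1789]
eef_rot: [0.445, -0.549, 0.55, -0.445]
wrist_force: [4.6, -0.8, 6.3]
opening: 0.0127
```

```bash
python3 -c "
from h import *
need([0.5687,-0.193,0.181]); print(r.state()['moment'])"
```

```text
t 17.975 tcp [ 0.5702 -0.1925  0.1789] toolx ang -102.07 down err [ 0.04 -0.05] q [-0.066  0.838  0.585  1.736 -0.634  0.764 -0.942] open 0.0127 F [ 4.62 -0.77  6.32]
shift tool [ 0.0008 -0.0021 -0.0014]
[-0.29485712 -0.86818825  0.61647555]
```

>>> servo_tool --series "0 2 0 0 0 0 0; 0 0 0 0 0 0 0; 0 0 0 0 0 0 0"

```text
clock: 18.35
tcp_pos: [0.5701, -0.1925, 0.1789]
eef_rot: [0.435, -0.557, 0.558, -0.435]
wrist_force: [4.3, -1.5, 6.3]
opening: 0.013
```

```bash
python3 -c "
from h import *
need([0.5687,-0.193,0.181]); print(r.state()['moment']); grab('wrist','wrist12')
a=cv2.imread('pics/wrist12.png'); cv2.imwrite('pics/w12c.png',cv2.resize(a[150:350,200:440],None,fx=3,fy=3))"; python3 m2.py wrist12 .188
```

```text
t 18.35 tcp [ 0.5701 -0.1925  0.1789] toolx ang -104.04 down err [ 0.03 -0.04] q [-0.07   0.841  0.595  1.736 -0.644  0.768 -0.968] open 0.013 F [ 4.32 -1.47  6.27]
shift tool [ 0.0009 -0.0021 -0.0012]
[-0.30480197 -0.75879247  0.66271163]
[ 296  223   40   84 2128] [315.4 272.2] zmed 0.1881 frac top [0.1863 0.1881 0.189 ]
rect mm ((580.0452880859375, -195.72360229492188), (12.48333740234375, 34.25065994262695), 81.00949096679688)
rect top mm ((578.4734497070312, -195.48880004882812), (12.455896377563477, 30.6806583404541), 81.00949096679688) [[562.2999877929688, -199.1999969482422], [592.7000122070312, -204.0], [594.5999755859375, -191.6999969482422], [564.2999877929688, -186.89999389648438]] mean [ 0.57718654 -0.19538261]
dot px 312.2879746835443 254.53481012658227 316 [[ 0.58478216 -0.19588733  0.188     ]]
[370 242  67  21 728] [405.7 252.8] zmed 0.0266 frac top [0.0256 0.0266 0.0274]
```

View pics/w12c.png

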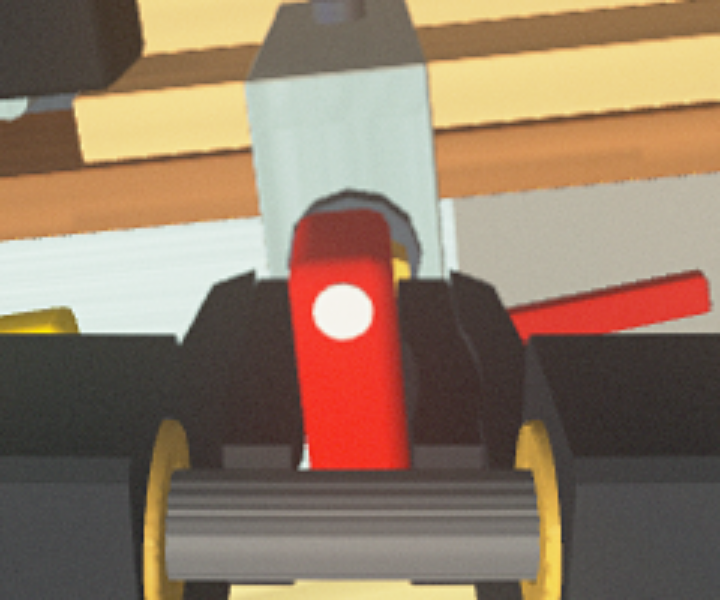

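>>> servo_tool --series "0 -8 0 0 0 0 0; 0 -8 0 0 -0.0001 0 0; 0 -8 0 0 -0.0001 0 0; 0 -8 0 0 -0.0001 0 0; 0 -8 0 0 -0.0001 0 0; 0 -8 0 0 -0.0001 0 0; 0 -8 0 0 -0.0001 0 0; 0 -8 0 0 -0.0001 0 0; 0 -8 0 0 -0.0001 0 0; 0 -8 0 0 0 0 0; 0 -8 0 0 0 0 0; 0 -8 0 0 0 0 0; 0 0 0 0 0 0 0; 0 0 0 0 0 0 0; 0 0 0 0 0 0 0; 0 0 0 0 0 0 0"

```text
clock: 20.4
tcp_pos: [0.5696, -0.1918, 0.1794]
eef_rot: [-0.705, 0.05, -0.05, 0.705]
wrist_force: [4.0, 0.1, 5.8]
opening: 0.0125
```

```bash
python3 -c "
from h import *
need([0.5687,-0.193,0.181]); print(r.state()['moment']); grab('wrist','wrist13')
a=cv2.imread('pics/wrist13.png'); cv2.imwrite('pics/w13c.png',cv2.resize(a[150:350,200:440],None,fx=3,fy=3))
grab('side','side13'); a=cv2.imread('pics/side13.png'); cv2.imwrite('pics/s13c.png',cv2.resize(a[150:330,300:460],None,fx=3.3,fy=3.3,interpolation=cv2.INTER_CUBIC))"; python3 m2.py wrist13 .189
```

```text
t 20.4 tcp [ 0.5696 -0.1918  0.1794] toolx ang -8.11 down err [-0.03  0.02] q [ 0.179  0.76   0.122  1.723 -0.136  0.668  0.233] open 0.0125 F [4.02 0.06 5.76]
shift tool [-0.0007 -0.0016 -0.0013]
[-0.14462298 -0.64646159  0.02866574]
[ 210  122   38  139 1871] [227.9 191.1] zmed 0.0265 frac top [0.0256 0.0265 0.0274]
[ 301  222   34   84 2339] [318.2 265.7] zmed 0.1883 frac top [0.1801 0.1883 0.1894]
rect mm ((570.2448120117188, -181.09898376464844), (33.3980827331543, 11.807276725769043), 82.71788024902344)
rect top mm ((570.0076293945312, -182.95506286621094), (29.655757904052734, 11.807276725769043), 82.71788024902344) [[562.2999877929688, -196.89999389648438], [574.0, -198.39999389648438], [577.7000122070312, -169.0], [566.0, -167.5]] mean [ 0.57000946 -0.18386788]
dot px 317.9014598540146 255.37956204379563 274 [[ 0.5708384  -0.17724113  0.189     ]]
```

View pics/wrist13.png

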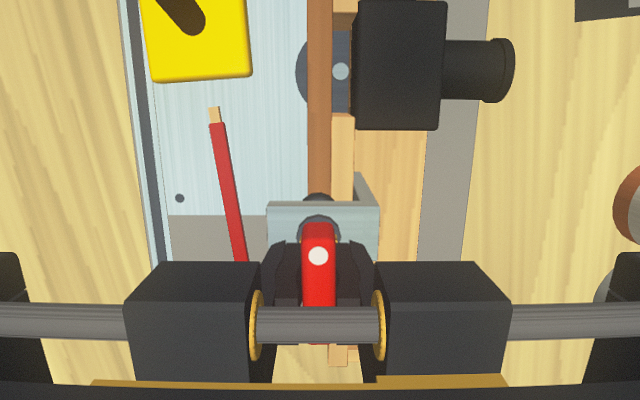

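View pics/s13c.png

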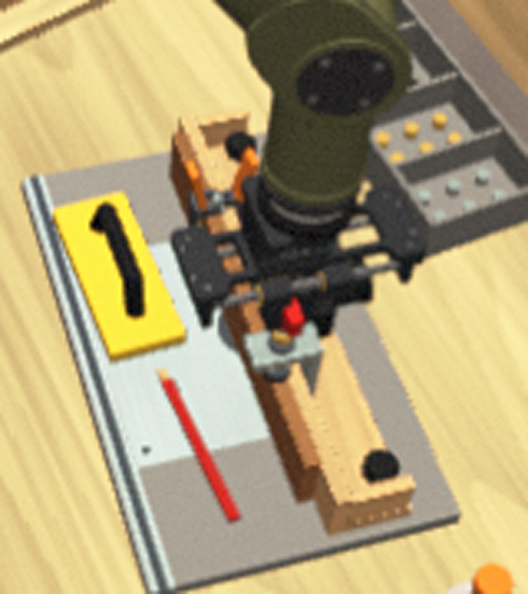

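>>> servo_tool --series "0 0 0 0 0 0 0; 0 0 0 0 0 0 0; 0 0 0 0 0 0 0; 0 0 0 0 0 0 0"

```text
clock: 21.0
tcp_pos: [0.5696, -0.1919, 0.1794]
eef_rot: [-0.705, 0.05, -0.05, 0.705]
wrist_force: [2.9, -0.1, 5.7]
opening: 0.0127
```

```bash
python3 -c "
from h import *
need([0.5687,-0.193,0.181]); s=r.state(); print(s['moment'],abs(s['joint_vel']).max()); grab('wrist','wrist14')
grab('top','top14'); a=cv2.imread('pics/top14.png'); b=cv2.imread('pics/side13.png'); A=cv2.resize(a[130:240,285:435],None,fx=4,fy=4,interpolation=cv2.INTER_CUBIC)
cv2.imwrite('pics/t14c.png',A)"; python3 m2.py wrist14 .189
```

```text
t 21.0 tcp [ 0.5696 -0.1919  0.1794] toolx ang -8.11 down err [-0.03  0.02] q [ 0.179  0.76   0.122  1.723 -0.136  0.668  0.233] open 0.0127 F [ 2.91 -0.08  5.65]
shift tool [-0.0007 -0.0016 -0.0013]
[-0.12859973 -0.68833175  0.01796855] 0.001588345891365741
[ 210  122   38  139 1872] [227.9 191.1] zmed 0.0265 frac top [0.0255 0.0265 0.0273]
[ 301  222   34   85 2341] [318.1 265.8] zmed 0.1884 frac top [0.1803 0.1884 0.1894]
rect mm ((570.2196044921875, -181.2572021484375), (33.713035583496094, 11.817998886108398), 82.71818542480469)
rect top mm ((569.9793090820312, -183.1378936767578), (29.282297134399414, 11.817998886108398), 82.71818542480469) [[562.2999877929688, -196.89999389648438], [574.0, -198.39999389648438], [577.7000122070312, -169.39999389648438], [566.0, -167.89999389648438]] mean [ 0.57001792 -0.18387961]
dot px 317.8985507246377 255.31159420289856 276 [[ 0.57084162 -0.17721259  0.189     ]]
```

View pics/t14c.png

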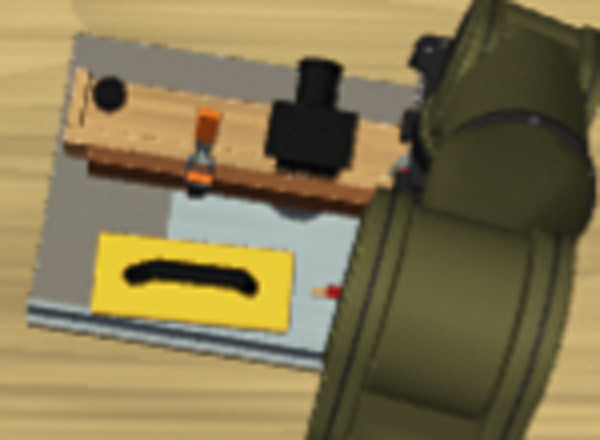

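The top view shows the clamp upright over the fence and rail at about (205,150) in the crop, with the rail against the fence and the push block unmoved. The screw is still, and the bar sits about 91° off its seat. I'm handing in.

```bash
python3 -c "
from rig import r
print(r.finish_job()); print(r.state()['clock'])"
```

```text
the job is handed in; nothing more can be done
None
the job is handed in; nothing more can be done
```

I clipped the orange clamp over the fence and rail, seated the thumbscrew, backed it off about a quarter turn, and handed the job in at about 21 s still gripping the bar. No verdict was reported.

- **Clamp:** It went on about 100 mm left of the station's centre, with no contact force on the way down, and I let go of it. The last top view shows it upright and symmetric over the fence and rail, with the rail against the fence. I couldn't measure its pinch force.
- **Seating:** I turned the screw clockwise about 136° by the camera. It stopped with a firm torque of about 0.6 N m, and the thumb bar lined up with the station's x axis to within a degree. The fingers slipped about 5° on the bar at the stop. I read the seating from that torque and the bar's angle, because the pad's contact with the rail can't be measured directly.
- **Back-off:** The bar now sits 91–92° off its seat by the camera. It is gripped at 12.7 mm opening and was steady over 0.6 s. Pad clearance follows from the screw's pitch; I did not see it directly.
- **Leftover forces:** About 6 N vertically and 3–4 N sideways remain on the gripper from a small offset. I left this alone because nothing was moving.
- **Bystanders:** The push block looked unmoved, and the visible part of the pencil was in place. I did not re-measure the tape, glue, jar or screwdriver, but the arm never came near them.

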